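# Pin the sliding strap in its bench bracket

### The job

Take the red-gripped lock pin out of its oak stand and pin the sliding steel strap into the green-topped bench bracket with it: feel for the strap's hole down through the slot in the top plate, draw the strap back with the pin until its hole lines up with the hole in the base beneath, and push the pin fully home so that its brass collar is flush on the top plate, then let go. Feel your way gently (keep the pin's force on the bracket and strap below about 30 N) and leave the tin and the horseshoe where they are.

Things in the scene. Friction and masses are not known exactly. Their poses are not given: they have to be found in the camera images.
- pin: Lock pin, steel, loose, 0.1 to 0.2 kg, 93 mm tall, upright in the stand at the start. Origin at the centre of its foot, z up the pin. Shank 12 mm in diameter from z = 0 to 40 mm, foot chamfered 1.5 mm; brass collar, diameter 28 mm, z 40 to 46; red square grip 16 x 16 mm to z = 90, faces square to the pin's x and y, with a small button on top. At the start the foot is 5 mm above the bench.
- pin_grip (a point): point on the pin's axis in the red grip, 70 mm above the foot and 24 mm above the collar's top: the place to grip
- stand: fixed oak block, 80 x 80 mm, 45 mm high, with an upright through hole 15 mm wide in the middle that holds the pin. Origin at the centre of its underside
- bracket: Fixed bracket, 110 x 64 mm (104 mm over its feet), 47 mm high: a stack of base block, sliding strap and green top plate. Origin on the bench under the base hole; x runs along the slot toward the strap's ring end, z up; body x -45 to +65, y -32 to +32 mm. Four low bolt heads at the top corners are clear of the collar. Fully home, the pin's foot is at z = 7 mm and its collar lies on the top plate.
- base_hole (a point): On the axis of the base hole, level with the top plate's upper face (47 mm above the bench). The base block (z 0 to 30 mm) has this round upright hole, 14 mm wide, right through, with a 1.5 mm chamfer. A pin that is through the strap stops with its foot on the base's top (z = 30 mm) until it is over this hole.
- bolt_tin: open rusty tin, 75 mm in diameter, 60 mm high, loose; leave it alone. Origin at the centre of its underside
- horseshoe: forged horseshoe lying flat, 123 x 137 x 19 mm, loose; leave it alone. Origin at the centre of its underside
- slot_middle (a point): Middle of the slot in the green top plate (z 39 to 47 mm), level with its upper face: 13.5 mm from the base hole along the bracket's x. The slot is 15 mm wide and runs from x = -9 to +36 mm of the bracket. The strap's hole lies under its middle line, between x = +6 and +26 mm at the start.
- strap_way (a point): Where the strap comes out at the bracket's +x end (x = 65, z = 34.5 mm). The strap, steel, 8 mm thick (z 30.5 to 38.5 mm), slides along x with about 6 N of friction, stays where left, ends in a ring. Its round hole is 14 mm wide, chamfered 1.5 mm; its place (see slot) is not measured. A pin lowered in the slot elsewhere lands on its flat top at z = 38.5 mm.
Mind the look-alikes: they are no part of the job. Leave any purple or turquoise look-alike of the pin alone.

How it is judged (in metres and radians):
On the way, in this order (a step that is already met when the one before it is completed fails the run):
1. the pin is lifted clear of the stand, its foot more than 55 mm above the bench (height (world z) of pin above 0.055 m), for 0.2 s.
2. the pin's foot has gone through the slot into the strap's hole, at least 4 mm below the strap's top (z of pin in the frame of bracket below 0.0345 m and horizontal distance between pin and base_hole below 0.036 m), for 0.2 s.
At the end, for the whole second after the job is handed in: the pin stands upright (within 0.06 rad) through slot, strap and base hole, its foot within 4 mm of the base hole's axis and no more than 9 mm above the bench (collar flush on the top plate within 2 mm), released and at rest (z of pin in the frame of bracket below 0.009 m and horizontal distance between pin and base_hole below 0.004 m and angle between pin's own z axis and vertical below 0.06 rad and linear speed of pin below 0.01 m/s); the robot touches nothing.
It fails at once if the pin bears on the bracket or strap with more than 35 N (contact force between pin and bracket above 35 N).
It fails at once if the tin is moved more than 30 mm (distance of bolt_tin from where it was at the start of the episode above 0.03 m).
It fails at once if the horseshoe is moved more than 30 mm (distance of horseshoe from where it was at the start of the episode above 0.03 m).
It also fails if it takes over 58 s, if anything falls off the work surface, if the arm or the gripper's body presses on something with over 40 N, if the wrist force passes 120 N, or if a joint passes its speed limit or range.

### The arm

A 6-joint arm with a two-finger parallel gripper is mounted at the origin on a cart in front of the work surface, level with it; the furniture and walls round the work are solid. World frame = base frame: x ahead of the robot, y to its left, z up, the work surface at z = 0. Lengths are in mm, angles in degrees, forces in N, time in s.
With the tool pointing down it reaches from about 350 to 850 mm from the base axis. Payload 8.1 kg.
Tool frame: the origin (TCP) lies at the very end of the fingers, on their centre line; the grasp point (between the pads) lies 19 mm behind it; z points along the fingers, y is the line along which they close (so a half turn about z gives the same grasp; the last joint's range is limited). The gripper opens to 85 mm and grips with 20 to 120 N. Pads are 22 mm wide; open, the fingers measure 114 mm over their backs; the gripper's body (76 mm by 85 mm) begins 54 mm behind the grasp point. The pads swing forward as they close: fully open they stand 13 mm farther back than shut.
Start: joints at [-78.919, 7.471, 85.268, -0, 87.261, -4.893], TCP at [165.142, -576.831, 231.292] pointing down, gripper open.
Joint ranges: [-169.43, 169.43], [-51.17, 129.36], [1.28, 143.12], [-76.62, 256.62], [0, 156.53], [-152.29, 152.29]. Speed limits (degrees/s): [136.94, 136.94, 159.86, 180, 180, 180].

### API

Orientations are given as [roll, pitch, yaw] about the fixed x, y, z axes, in that order (R = Rz(yaw) Ry(pitch) Rx(roll)).
In Python, from bench import sense, eyes, job, models gives the robot as it stands. The module is installed in compiled form; this text tells all that it offers.
- The arm moves only by the tool apply_moves, never from a script. Its argument "rows" is a list of rows, each a list of 6 numbers: the shift along the tool's x, y, z in mm, then the turn, a rotation vector about the tool's x, y, z in rad. In form: [[dx, dy, dz, rx, ry, rz], ...]. A call has exactly 5 rows; each row shifts and turns the commanded pose from where the row before left it, along the tool's axes as they then stand; what a row does not reach is not made up. A row lasts 1/8 s, in which the tool goes at most 62.5 mm and 10.7 degrees, less where a joint would pass 70% of its speed; a pose out of reach is approached as far as the arm can. A call is refused whole if a number of a shift passes 62.5 or a number of a turn 0.188, either way. A call with a gripper value outside its range is refused whole. "fingers" is the finger opening in mm, from 0 to 85.4, set as the call begins (left out, the last holds). The fingers move at their own pace and stop on an object; "grip_force" is the grip in N (left out, the last holds). Time passes only in rows, so rows that do not move let the fingers close, or fill a call up. It gives the time, the measured TCP pose, the force, the opening and the grip force at its end, in the units of the state.
- sense(): the state, without advancing time (a new reading comes with each control period).
- eyes.snapshot(name): name is "scene" or "top" or "wrist"; returns (picture, depth): 480x640x3 uint8, red, green, blue; 480x640 float32, mm along the optical axis (not along the pixel's ray), 0 where there is no reading.
- eyes.get_calibration(name): a dict with "intrinsics" (3x3 intrinsics, pixels), "R" (3x3) and "t" (3): a world point X has camera coordinates R X + t; the wrist camera has in their place "mount" (4x4, takes a point from camera to tool coordinates, whose origin is the TCP and whose axes are the flange's). Camera axes: x right, y down, z forward; pixel columns grow to the right and rows downward; lengths in mm; the calibration is good to about 2 mm. The wrist camera is an equidistant fisheye: a pixel r from the principal point sees the ray r / f radians off the axis. A picture is of the moment at which its call begins: read the wrist's pose just before it. get_calibration takes no time and is no camera call.
- job.hand_in(): hands the job in; it is judged then, once.
Trained networks look in the newest picture that a camera, given by its name, has taken for a name from the list of things; names that differ only in an ending like _2 or _b are one class to them, and where a whole thing is asked for, a point or a joint stands for the part that bears it (a point fixed in the world has none). Each returns a list of dicts, best first, with "confidence" (0 to 1); they miss things now and then, are a little off and sometimes report something else, mostly with a low value. They report only what shows in the picture. A call takes as long as a camera call. They do not tell look-alikes from the thing itself.
- models.boxes_of(name, camera): "xyz" ([x, y, z] in mm, in world coordinates, good to about 4 mm: the middle of the surface that is visible of it).
- models.cut_out(name, camera): "pixels" (480x640 bool, what is visible of it).
- models.place_of(name, camera): "xyz" ([x, y, z] in mm, in world coordinates, good to about 4 mm: a listed point, or the origin of a listed thing).
The state is a dict: "time": time; "joint_pos": joint angles; "qd": joint speeds; "joint_efforts": joint torques, N m; "tool_pos": TCP position; "tcp_rot": TCP orientation; "ft_force": force on the tool from outside, world axes, zero at the start; "wrist_torque": the same for the moment, N m; "finger_gap": finger opening in mm; "grip_force": force on a finger pad.
Only numpy, scipy, OpenCV 4.12 (cv2) and the standard library are available. Lean on these libraries where they do the work, as an engineer would, in place of code of your own. Each camera call takes 0.05 s, during which the arm holds its last target. There are 200 camera calls.

## Working session

There is one attempt and no reset: what is moved stays moved. The work goes in short steps, Python scripts to look and compute and a tool call to move; the robot and the scene stay as the last step left them, time stands still between calls to the robot, and variables do not carry over. Pictures are saved under pics/ and viewed, at most 10 in all, crops included, and the job is handed in when it is done.

Besides the shell and the picture viewer there is one more tool, called after "Emit:" by a JSON object that holds its "op" and its "data". apply_moves: Moves the arm, as the interface text tells. Its arguments: {"type":"object","properties":{"rows":{"type":"array"},"fingers":{"type":"number"},"grip_force":{"type":"number"}},"required":["rows"]}

```bash
mkdir -p pics; python3 - <<'E'
from bench import sense, eyes, models
import cv2, numpy as np
s=sense(); print({k:np.round(v,2) for k,v in s.items()})
for c in ("top","scene"):
    p,d=eyes.snapshot(c); cv2.imwrite(f"pics/{c}0.png",p[:,:,::-1]); np.save(f"{c}0_d.npy",d); np.save(f"{c}0_p.npy",p)
    k=eyes.get_calibration(c); print(c,np.round(k["intrinsics"],1).tolist(),np.round(k["R"],3).tolist(),np.round(k["t"],1).tolist())
    for n in ("pin","pin_grip","stand","bracket","base_hole","slot_middle","strap_way"):
        print(n,[(np.round(r["xyz"],1).tolist(),round(r["confidence"],2)) for r in models.place_of(n,c)])
E
```

```text
{'time': np.float64(0.0), 'joint_pos': array([-78.92,   7.51,  85.33,  -0.  ,  87.26,  -4.89]), 'qd': array([-0.05,  0.02,  0.02, -0.02, -0.06,  0.  ]), 'joint_efforts': array([ 0.000e+00, -5.694e+01, -5.006e+01, -0.000e+00,  1.000e-02,
        0.000e+00]), 'tool_pos': array([ 165.04, -576.3 ,  230.26]), 'tcp_rot': array([-1.799e+02, -1.000e-02,  1.597e+01]), 'ft_force': array([-0.65,  0.5 , -0.72]), 'wrist_torque': array([-0.  ,  0.  , -0.01]), 'grip_force': np.float64(0.0), 'finger_gap': np.float64(85.27)}
top [[564.5, 0.0, 315.0], [0.0, 564.5, 240.1], [0.0, 0.0, 1.0]] [[0.01, -1.0, -0.015], [-0.995, -0.009, -0.102], [0.102, 0.016, -0.995]] [26.3, 521.0, 987.2]
pin [([498.0, -127.5, 5.9], 0.71), ([394.5, -152.4, -2.7], 0.65), ([444.1, -244.9, -0.1], 0.53), ([391.0, -84.2, 0.9], 0.48)]
pin_grip [([396.5, -81.8, 71.5], 0.7), ([393.9, -152.0, 68.2], 0.65), ([502.2, 172.1, 46.7], 0.61), ([498.2, -134.0, 73.4], 0.59), ([498.4, -130.4, 8.4], 0.28)]
stand [([496.4, -125.5, -0.3], 0.87)]
bracket [([504.0, 171.7, -3.3], 0.89)]
base_hole [([505.2, 172.8, 49.3], 0.89)]
slot_middle [([497.2, 177.9, 47.5], 0.88), ([658.8, 85.7, -0.1], 0.37)]
strap_way [([477.1, 225.6, 36.4], 0.69), ([495.8, -125.7, -2.1], 0.16)]
scene [[505.1, 0.0, 320.9], [0.0, 505.1, 234.8], [0.0, 0.0, 1.0]] [[-0.882, -0.471, -0.014], [-0.218, 0.434, -0.874], [0.418, -0.768, -0.485]] [465.1, 166.4, 832.2]
pin [([395.4, -151.7, 2.0], 0.82), ([390.4, -84.7, 0.2], 0.63), ([447.5, -247.7, 2.4], 0.62)]
pin_grip [([398.7, -154.5, 72.8], 0.82), ([495.2, -132.8, 75.1], 0.78), ([393.7, -82.3, 68.7], 0.58), ([445.4, -245.2, 71.7], 0.58)]
stand [([497.2, -133.6, 1.3], 0.62)]
bracket [([501.5, 170.6, 1.1], 0.91)]
base_hole [([503.2, 170.0, 47.6], 0.86)]
slot_middle [([495.2, 180.0, 45.1], 0.93), ([498.0, -133.4, -3.1], 0.35)]
strap_way [([473.4, 225.9, 37.2], 0.82)]
```

View pics/top0.png

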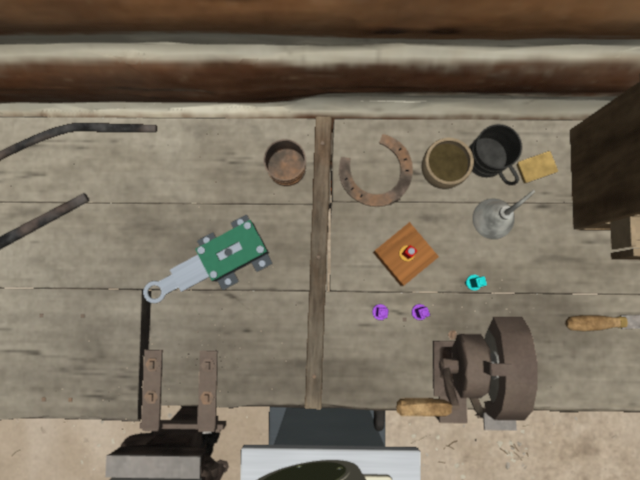

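View pics/scene0.png

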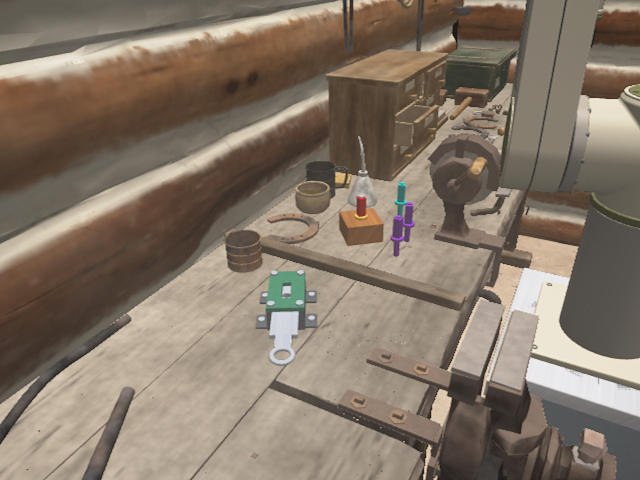

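The top view shows the red-gripped pin in the oak stand at (409,253). The bracket is at (232,250) with the strap ring at (153,292). A timber rail lies between them at column ~320, and the grinder at (490,370) is near the approach path. Next I'll measure angles and heights.

```bash
cat > h.py <<'E'
from bench import sense, eyes, models
import cv2, numpy as np
from scipy.spatial.transform import Rotation as Ro
def world(c,p=None,d=None):
    k=eyes.get_calibration(c); K=k["intrinsics"];v,u=np.mgrid[:480,:640]
    pc=np.stack([(u-K[0,2])/K[0,0]*d,(v-K[1,2])/K[1,1]*d,d],-1)
    return (pc-k["t"])@np.array(k["R"])
def T(s):
    return Ro.from_euler("xyz",s["tcp_rot"],degrees=True).as_matrix(), np.array(s["tool_pos"])
def totool(target,yaw=None):
    s=sense();R,t=T(s);print("tcp",np.round(t,1),np.round(s["tcp_rot"],2),"shift",np.round(R.T@(np.array(target)-t),1))
def wrist(pts,s):
    # pixels -> rays (tool frame)
    pass
def wray(uv,z,s):
    k=eyes.get_calibration("wrist");K=k["intrinsics"];M=np.array(k["mount"]);R,t=T(s)
    uv=np.atleast_2d(uv).astype(float);x=(uv[:,0]-K[0,2])/K[0,0];y=(uv[:,1]-K[1,2])/K[1,1];th=np.hypot(x,y);q=np.sin(th)/np.maximum(th,1e-9)
    r=np.stack([x*q,y*q,np.cos(th)],-1)@M[:3,:3].T@R.T; o=R@M[:3,3]+t
    return o+r*((z-o[2])/r[:,2])[:,None]
E
python3 - <<'E'
from h import *
p=np.load("top0_p.npy");d=np.load("top0_d.npy");W=world("top",d=d)
hsv=cv2.cvtColor(p,cv2.COLOR_RGB2HSV)
g=cv2.inRange(hsv,(55,80,30),(88,255,255))>0; g[:,400:]=0
P=W[g];P=P[(P[:,2]>35)&(P[:,2]<60)];print(len(P),"z",np.median(P[:,2]));print(cv2.minAreaRect(P[:,:2].astype(np.float32)))
r=(cv2.inRange(hsv,(0,150,60),(8,255,255))|cv2.inRange(hsv,(172,150,60),(180,255,255)))>0; r[:,:390]=0;r[:,430:]=0;r[:230]=0;r[280:]=0
P=W[r];P=P[P[:,2]>80];print("red",len(P),P.mean(0),cv2.minAreaRect(P[:,:2].astype(np.float32)))
o=cv2.inRange(hsv,(8,120,60),(22,255,255))>0;P=W[o];P=P[(P[:,2]>38)&(P[:,2]<50)&(abs(P[:,0]-497)<70)&(abs(P[:,1]+131)<70)];print("oak",len(P),cv2.minAreaRect(P[:,:2].astype(np.float32)))
for n,(a,b,c,e) in dict(grinder=(310,440,430,540),rail=(130,400,305,335),purple=(300,325,370,432),oiler=(185,240,470,535),cups=(120,190,420,525)).items():
    Q=W[a:b,c:e].reshape(-1,3);Q=Q[d[a:b,c:e].ravel()>0];print(n,np.round(np.percentile(Q[:,2],[50,99.5])),np.round(Q[Q[:,2]>15].min(0)),np.round(Q[Q[:,2]>15].max(0)))
k=eyes.get_calibration("wrist");print(np.round(k["intrinsics"],1).tolist(),np.round(k["mount"],3).tolist())
totool([497,-131,230])
E
```

```text
1831 z 47.94290837978354
((499.8501281738281, 178.60552978515625), (64.76554107666016, 109.96121215820312), 29.102827072143555)
red 54 [ 495.6861204  -128.17618651   93.79569225] ((496.7358703613281, -129.73074340820312), (15.107912063598633, 16.32491683959961), 49.909210205078125)
oak 1826 ((496.8465881347656, -129.57008361816406), (78.25016021728516, 79.8945541381836), 39.69210433959961)
grinder [139. 223.] [ 202. -293.   15.] [ 392. -136.  227.]
rail [21. 28.] [240.   4.  16.] [726.  51.  66.]
purple [ 1. 96.] [ 380. -162.   42.] [409. -71.  98.]
oiler [  2. 161.] [ 530. -330.   15.] [ 623. -260.  167.]
cups [11. 82.] [ 616. -350.   15.] [ 719. -161.   85.]
[[371.6, 0.0, 318.5], [0.0, 371.6, 237.7], [0.0, 0.0, 1.0]] [[-0.0, -0.944, -0.329, 84.286], [1.0, -0.0, -0.0, -1.155], [0.0, -0.329, 0.944, -143.413], [0.0, 0.0, 0.0, 1.0]]
tcp [ 165.2 -576.8  231.3] [180.     0.    15.97] shift [ 441.7 -337.3    1.3]
```

Emit:
{"op": "apply_moves", "data": {"rows": [[40,-30,-20,0,0,0],[44,-34,-20,0,0,0],[45,-35,0,0,0,0],[45,-35,0,0,0,0],[45,-35,0,0,0,0]], "fingers": 60}}

```text
time: 1.42
tool_pos: [330.0, -352.6, 271.6]
tcp_rot: [180.0, -0.0, 16.0]
ft_force: [1.1, -0.0, -0.4]
finger_gap: 60.1
grip_force: 0.0
```

Emit:
{"op": "apply_moves", "data": {"rows": [[45,-35,0,0,0,0],[45,-35,0,0,0,0],[45,-34,0,0,0,0],[45,-34,10,0,0,0],[42,-30,30,0,0,-0.14]]}}

```text
time: 2.05
tool_pos: [498.7, -130.2, 233.2]
tcp_rot: [179.8, -0.2, 24.2]
ft_force: [0.7, -0.9, -0.7]
finger_gap: 59.8
grip_force: 0.0
```

Emit:
{"op": "apply_moves", "data": {"rows": [[0,0,30,0,0,-0.14],[0,0,0,0,0,-0.14],[0,0,0,0,0,0],[0,0,0,0,0,0],[0,0,0,0,0,0]]}}

```text
time: 2.68
tool_pos: [496.6, -131.8, 202.0]
tcp_rot: [179.9, -0.0, 39.9]
ft_force: [0.8, 0.3, -0.4]
finger_gap: 60.0
grip_force: 0.0
```

```bash
python3 - <<'E'
from h import *
s=sense();p,d=eyes.snapshot("wrist");cv2.imwrite("pics/w1.png",p[:,:,::-1])
print(s["time"],[ (np.round(r["xyz"],1).tolist(),round(r["confidence"],2)) for r in models.place_of("pin_grip","wrist")])
hsv=cv2.cvtColor(p,cv2.COLOR_RGB2HSV)
r=(cv2.inRange(hsv,(0,150,60),(8,255,255))|cv2.inRange(hsv,(172,150,60),(180,255,255)))
n,l,st,c=cv2.connectedComponentsWithStats(r);print(st[1:][st[1:,4]>60],c[1:][st[1:,4]>60])
totool([496.8,-130,200])
E
```

```text
2.675 [([394.2, -158.8, 68.5], 0.96), ([496.8, -127.4, 78.6], 0.93), ([447.1, -247.6, 69.7], 0.91), ([391.7, -85.0, 68.5], 0.72), ([502.1, 169.2, 45.1], 0.18)]
[[304 209  26  37 487]] [[316.03696099 224.50102669]]
tcp [ 496.5 -131.8  201.8] [ 1.7996e+02 -3.0000e-02  3.9950e+01] shift [ 1.3 -1.2  1.8]
```

View pics/w1.png

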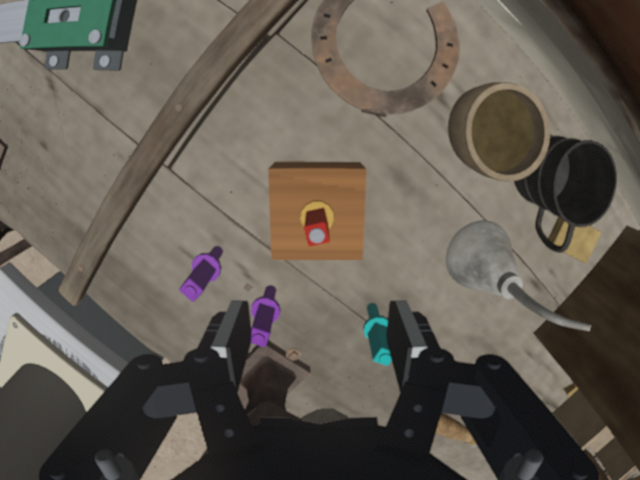

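The pin is at (317,236) and the stand is square with the view. The grip looks turned by a few degrees, so I'll zoom in on it.

```bash
python3 - <<'E'
from h import *
s=sense()
print(wray([[317,236]],98,s),wray([[317,213.5]],45,s),wray([[270,168],[365,168],[363,259],[272,259]],45,s).mean(0))
p=cv2.imread("pics/w1.png")[195:255,285:350];cv2.imwrite("pics/w1c.png",cv2.resize(p,None,fx=9,fy=9,interpolation=cv2.INTER_CUBIC))
E
```

```text
[[ 495.15211506 -129.90180282   98.        ]] [[ 496.40644134 -128.63353608   45.        ]] [ 495.71075973 -129.74241049   45.        ]
```

View pics/w1c.png

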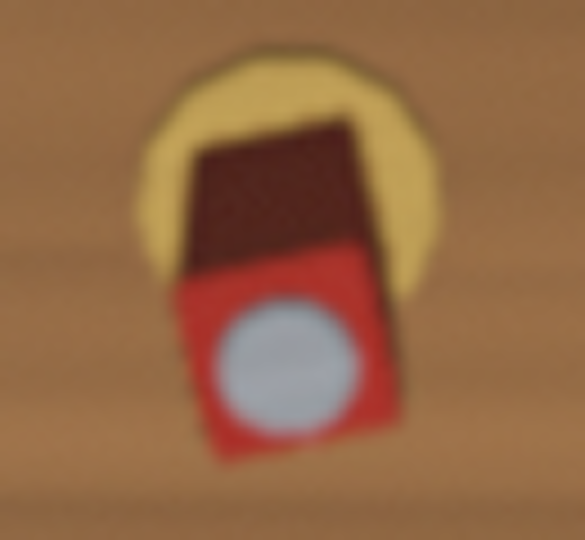

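Emit:
{"op": "apply_moves", "data": {"rows": [[0.8,-2,5,0,0,-0.1],[0,0,30,0,0,-0.1],[0,0,40,0,0,0],[0,0,30,0,0,0],[0,0,20,0,0,0]]}}

```text
time: 3.4
tool_pos: [494.8, -129.2, 74.7]
tcp_rot: [-179.9, 0.0, 51.4]
ft_force: [0.4, 0.2, -1.2]
finger_gap: 60.0
grip_force: 0.0
```

Emit:
{"op": "apply_moves", "data": {"rows": [[0,0,15,0,0,0],[0,0,5,0,0,0],[0,0,0,0,0,0],[0,0,0,0,0,0],[0,0,0,0,0,0]]}}

```text
time: 4.03
tool_pos: [496.3, -129.7, 57.2]
tcp_rot: [179.9, -0.0, 51.5]
ft_force: [0.0, 0.2, -0.1]
finger_gap: 59.9
grip_force: 0.0
```

Emit:
{"op": "apply_moves", "data": {"rows": [[0,0,0,0,0,0],[0,0,0,0,0,0],[0,0,0,0,0,0],[0,0,0,0,0,0],[0,0,0,0,0,0]], "fingers": 0, "grip_force": 60}}

```text
time: 4.65
tool_pos: [495.8, -129.5, 56.5]
tcp_rot: [180.0, -0.0, 51.5]
ft_force: [-0.8, 0.1, 3.5]
finger_gap: 15.2
grip_force: 58.5
```

Emit:
{"op": "apply_moves", "data": {"rows": [[0,0,-5,0,0,0],[0,0,-15,0,0,0],[0,0,-30,0,0,0],[0,0,-40,0,0,0],[0,0,-25,0,0,0]]}}

```text
time: 5.28
tool_pos: [496.3, -129.6, 174.5]
tcp_rot: [179.9, -0.0, 51.5]
ft_force: [0.3, -0.2, -2.3]
finger_gap: 15.2
grip_force: 59.9
```

Emit:
{"op": "apply_moves", "data": {"rows": [[25,-20,0,0,0,0],[45,-35,0,0,0,0],[45,-35,0,0,0,0],[45,-35,0,0,0,0],[45,-35,0,0,0,0]]}}

```text
time: 5.9
tool_pos: [497.8, 132.4, 172.5]
tcp_rot: [180.0, -0.0, 51.5]
ft_force: [0.4, -0.1, -1.0]
finger_gap: 15.4
grip_force: 59.9
```

Emit:
{"op": "apply_moves", "data": {"rows": [[30,-25,0,0,0,0],[10,-7,0,0,0,0.14],[0,0,0,0,0,0.14],[0,0,0,0,0,0.11],[0,0,0,0,0,0]]}}

```text
time: 6.52
tool_pos: [497.8, 181.9, 172.0]
tcp_rot: [180.0, -0.0, 29.2]
ft_force: [-0.7, 0.3, -2.4]
finger_gap: 15.2
grip_force: 59.8
```

Emit:
{"op": "apply_moves", "data": {"rows": [[0,0,0,0,0,0],[0,0,0,0,0,0],[0,0,0,0,0,0],[0,0,0,0,0,0],[0,0,0,0,0,0]]}}

```text
time: 7.15
tool_pos: [497.9, 181.8, 171.3]
tcp_rot: [-180.0, 0.0, 29.2]
ft_force: [-0.4, -0.0, -1.5]
finger_gap: 15.4
grip_force: 59.8
```

```bash
python3 - <<'E'
from h import *
s=sense();p,d=eyes.snapshot("wrist");cv2.imwrite("pics/w2.png",p[:,:,::-1]);np.save("w2.npy",p)
import pickle;pickle.dump({k:s[k] for k in("tool_pos","tcp_rot")},open("w2.pkl","wb"))
for n in("slot_middle","base_hole"):print(n,[ (np.round(r["xyz"],1).tolist(),round(r["confidence"],2)) for r in models.place_of(n,"wrist")])
hsv=cv2.cvtColor(p,cv2.COLOR_RGB2HSV)
g=(cv2.inRange(hsv,(55,80,30),(88,255,255)));n,l,st,c=cv2.connectedComponentsWithStats(g);i=1+st[1:,4].argmax();v,u=np.nonzero(l==i);print(st[i])
print(s["tool_pos"],s["tcp_rot"],cv2.minAreaRect(wray(np.c_[u,v],47,s)[:,:2].astype(np.float32)))
E
```

```text
slot_middle [([497.4, 187.9, 43.5], 0.89)]
base_hole [([503.9, 171.0, 48.0], 0.94)]
[ 250  185  147   82 9223]
[497.94779215 181.79502296 171.25040414] [-1.79995555e+02  6.16138295e-03  2.91569526e+01] ((498.902099609375, 180.27577209472656), (64.68833923339844, 109.20086669921875), 29.11307144165039)
```

View pics/w2.png

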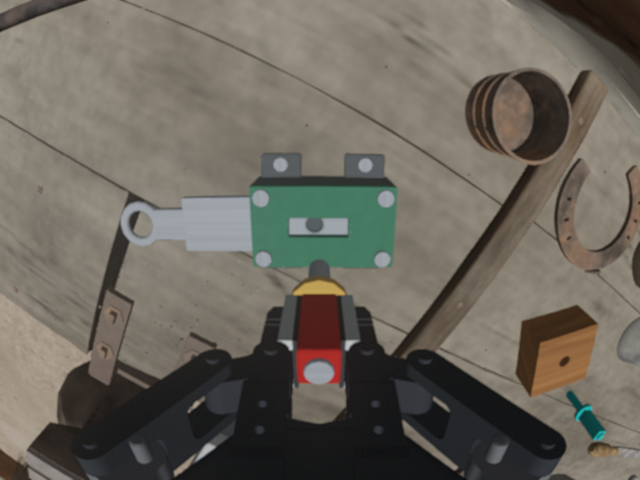

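The view shows the slot at columns 289–348, row 226, with the strap's dark hole in it at (315,225). The pin foot is visible at (319,265). I'll refine both.

```bash
python3 - <<'E'
from h import *
import pickle
s=pickle.load(open("w2.pkl","rb"))
p=np.load("w2.npy")[205:285,275:365,::-1];cv2.imwrite("pics/w2c.png",cv2.resize(p,None,fx=7,fy=7,interpolation=cv2.INTER_CUBIC))
R,t=T(s)
print((wray([[315,225]],38.5,s)-t)@R,(wray([[289,226.5],[348,227]],47,s)-t)@R, (wray([[319,265]],120,s)-t)@R)
E
```

```text
[[ -1.05265851  -4.02249983 132.75083059]] [[ 4.18978319e-01 -2.36140837e+01  1.24252192e+02]
 [ 1.41458011e-02  2.10250881e+01  1.24248772e+02]] [[ 0.36052636 -1.00828037 51.25044405]]
```

View pics/w2c.png

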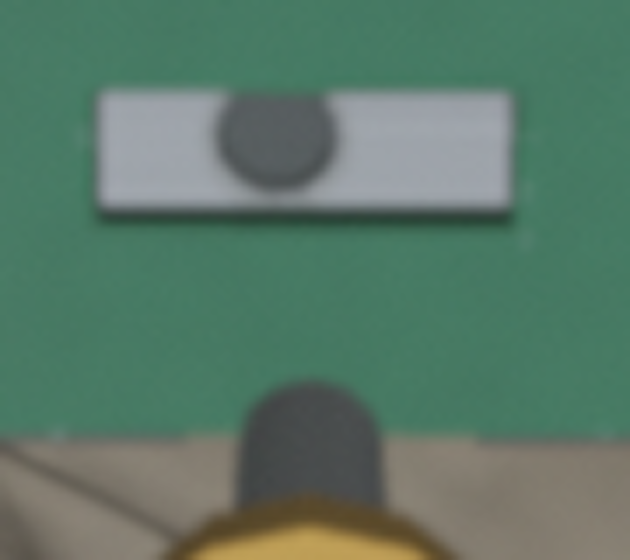

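Emit:
{"op": "apply_moves", "data": {"rows": [[0.7,-3.5,15,0,0,0],[0,0,25,0,0,0],[0,0,20,0,0,0],[0,0,5,0,0,0],[0,0,0,0,0,0]]}}

```text
time: 7.92
tool_pos: [496.5, 185.3, 105.8]
tcp_rot: [-180.0, 0.1, 29.2]
ft_force: [-0.0, -0.4, -0.2]
finger_gap: 15.2
grip_force: 59.8
```

```bash
python3 - <<'E'
from h import *
s=sense();p,d=eyes.snapshot("wrist");print(s["time"],s["tool_pos"],s["tcp_rot"],s["ft_force"])
import pickle;pickle.dump({k:s[k] for k in("tool_pos","tcp_rot")},open("w3.pkl","wb"))
cv2.imwrite("pics/w3c.png",cv2.resize(p[185:285,260:380,::-1],None,fx=6,fy=6,interpolation=cv2.INTER_CUBIC))
E
```

```text
7.925 [496.5012719  185.25254599 105.80474447] [-1.79984149e+02  5.44589477e-02  2.91555397e+01] [-0.04797408 -0.40862483 -0.1969746 ]
```

View pics/w3c.png

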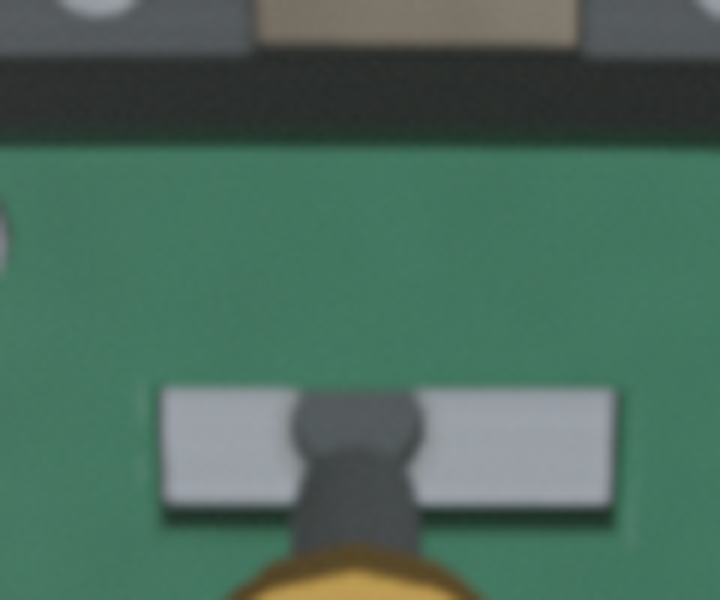

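The pin and the strap hole share the same column (319.5), so they line up lengthwise. Next I'll check across the slot.

```bash
python3 - <<'E'
from h import *
import pickle
s=pickle.load(open("w3.pkl","rb"));R,t=T(s)
f=lambda uv,z:np.round((wray(uv,z,s)-t)@R,2)[:,:2].tolist()
print("slot edges",f([[319.5,249.2],[319.5,272]],47),"ends",f([[286.7,260],[362.8,260]],47),"hole",f([[319.5,262]],38.5),"foot edge",f([[319.5,259.5]],t[2]-51),"shank edge",f([[319.5,259.5]],t[2]-49.5))
E
```

```text
slot edges [[7.12, -0.71], [-7.47, -0.7]] ends [[0.27, -20.07], [0.23, 24.93]] hole [[-4.57, -0.68]] foot edge [[3.86, -0.73]] shank edge [[4.49, -0.73]]
```

Emit:
{"op": "apply_moves", "data": {"rows": [[1.1,0,2,0,0,0],[0,0,3,0,0,0],[0,0,2,0,0,0],[0,0,1,0,0,0],[0,0,0.5,0,0,0]]}}

```text
time: 8.6
tool_pos: [497.8, 185.7, 97.7]
tcp_rot: [-180.0, 0.0, 29.2]
ft_force: [-0.4, -0.1, -1.5]
finger_gap: 15.8
grip_force: 59.8
```

Emit:
{"op": "apply_moves", "data": {"rows": [[0,0,0.6,0,0,0],[0,0,0.6,0,0,0],[0,0,0.6,0,0,0],[0,0,0.6,0,0,0],[0,0,0,0,0,0]]}}

```text
time: 9.22
tool_pos: [497.8, 185.8, 95.3]
tcp_rot: [-180.0, 0.0, 29.2]
ft_force: [1.6, -1.1, -1.6]
finger_gap: 15.3
grip_force: 59.8
```

Emit:
{"op": "apply_moves", "data": {"rows": [[0,0,0.8,0,0,0],[0,0,0.8,0,0,0],[0,0,0.8,0,0,0],[0,0,0.8,0,0,0],[0,0,0,0,0,0]]}}

```text
time: 9.85
tool_pos: [497.8, 185.8, 92.1]
tcp_rot: [-180.0, 0.0, 29.2]
ft_force: [0.2, -0.7, -2.2]
finger_gap: 15.0
grip_force: 59.8
```

Emit:
{"op": "apply_moves", "data": {"rows": [[0,0,0.8,0,0,0],[0,0,0.8,0,0,0],[0,0,0.8,0,0,0],[0,0,0.8,0,0,0],[0,0,0,0,0,0]]}}

```text
time: 10.48
tool_pos: [497.8, 185.7, 88.9]
tcp_rot: [-180.0, 0.0, 29.2]
ft_force: [0.2, 0.2, -2.1]
finger_gap: 15.4
grip_force: 59.8
```

Emit:
{"op": "apply_moves", "data": {"rows": [[0,0,0.8,0,0,0],[0,0,0.8,0,0,0],[0,0,0.8,0,0,0],[0,0,0.8,0,0,0],[0,0,0,0,0,0]]}}

```text
time: 11.1
tool_pos: [497.7, 185.7, 85.6]
tcp_rot: [-180.0, 0.0, 29.2]
ft_force: [-2.6, -0.4, -1.3]
finger_gap: 15.0
grip_force: 59.9
```

Emit:
{"op": "apply_moves", "data": {"rows": [[0,0,0.6,0,0,0],[0,0,0.6,0,0,0],[0,0,0.6,0,0,0],[0,0,0.4,0,0,0],[0,0,0,0,0,0]]}}

```text
time: 11.72
tool_pos: [497.8, 185.7, 83.5]
tcp_rot: [-180.0, 0.0, 29.1]
ft_force: [-2.1, -0.3, -1.0]
finger_gap: 15.1
grip_force: 59.9
```

Emit:
{"op": "apply_moves", "data": {"rows": [[0,0.8,0,0,0,0],[0,1,0,0,0,0],[0,1,0,0,0,0],[0,1,0,0,0,0],[0,1,0,0,0,0]]}}

```text
time: 12.35
tool_pos: [499.5, 182.4, 83.4]
tcp_rot: [-179.9, 0.0, 29.2]
ft_force: [-5.0, 4.1, -0.6]
finger_gap: 15.2
grip_force: 60.0
```

Emit:
{"op": "apply_moves", "data": {"rows": [[0,1,0,0,0,0],[0,1,0,0,0,0],[0,1,0,0,0,0],[0,1,0,0,0,0],[0,1,0,0,0,0]]}}

```text
time: 12.98
tool_pos: [501.9, 178.0, 83.4]
tcp_rot: [-179.9, 0.0, 29.2]
ft_force: [-5.8, 3.9, -0.0]
finger_gap: 15.2
grip_force: 60.0
```

Emit:
{"op": "apply_moves", "data": {"rows": [[0,1,0,0,0,0],[0,1,0,0,0,0],[0,1,0,0,0,0],[0,1,0,0,0,0],[0,1,0,0,0,0]]}}

```text
time: 13.6
tool_pos: [504.3, 173.6, 83.4]
tcp_rot: [-179.9, 0.0, 29.2]
ft_force: [-5.0, 4.2, -0.1]
finger_gap: 15.5
grip_force: 60.0
```

Emit:
{"op": "apply_moves", "data": {"rows": [[0,1,0,0,0,0],[0,0.8,0,0,0,0],[0,0,0,0,0,0],[0,0,0,0,0,0],[0,0,0,0,0,0]]}}

```text
time: 14.22
tool_pos: [505.2, 172.0, 83.3]
tcp_rot: [-179.9, 0.0, 29.2]
ft_force: [-4.7, 2.5, -1.2]
finger_gap: 15.3
grip_force: 60.0
```

```bash
python3 - <<'E'
from h import *
import pickle
s0=pickle.load(open("w3.pkl","rb"));R,t=T(s0);s=sense();print(R.T@(s["tool_pos"]-t),s["ft_force"],R.T@s["ft_force"],s["wrist_torque"],s["tcp_rot"])
E
```

```text
[ 1.13052131 15.84516274 22.44997374] [-4.74203164  2.4507748  -1.1508195 ] [-2.94614916 -4.45017639  1.15485152] [ 0.80385007  1.08515908 -0.0249576 ] [-1.79901442e+02  4.26657661e-02  2.91633098e+01]
```

Emit:
{"op": "apply_moves", "data": {"rows": [[-0.4,0.4,0,0,0,0],[0,0.3,0,0,0,0],[0,0,0.6,0,0,0],[0,0,0.6,0,0,0],[0,0,0.6,0,0,0]]}}

```text
time: 14.85
tool_pos: [505.4, 171.2, 82.0]
tcp_rot: [-179.9, 0.0, 29.2]
ft_force: [-5.7, 1.9, 3.2]
finger_gap: 15.5
grip_force: 60.5
```

Emit:
{"op": "apply_moves", "data": {"rows": [[0,0,0.4,0,0,0],[0,0,0.4,0,0,0],[0,0,0.4,0,0,0],[0,0,0.4,0,0,0],[0,0,0,0,0,0]]}}

```text
time: 15.48
tool_pos: [505.3, 171.2, 80.3]
tcp_rot: [-179.9, 0.0, 29.2]
ft_force: [-6.2, 2.7, 3.0]
finger_gap: 15.3
grip_force: 60.5
```

Emit:
{"op": "apply_moves", "data": {"rows": [[-0.3,0,0.4,0,0,0],[0,0,0.4,0,0,0],[0,0,0.4,0,0,0],[0,0,0.4,0,0,0],[0,0,0,0,0,0]]}}

```text
time: 16.1
tool_pos: [505.2, 171.1, 78.8]
tcp_rot: [-179.9, 0.0, 29.2]
ft_force: [-5.8, 4.0, 2.0]
finger_gap: 15.2
grip_force: 60.5
```

Emit:
{"op": "apply_moves", "data": {"rows": [[0,0,0.4,0,0,0],[0,0,0.4,0,0,0],[0,0,0.4,0,0,0],[0,0,0.4,0,0,0],[0,0,0,0,0,0]]}}

```text
time: 16.73
tool_pos: [505.2, 171.1, 77.2]
tcp_rot: [-179.9, 0.0, 29.2]
ft_force: [-6.6, 3.5, 2.6]
finger_gap: 15.5
grip_force: 60.6
```

Emit:
{"op": "apply_moves", "data": {"rows": [[-0.4,0,0.6,0,0,0],[0,0,0.8,0,0,0],[0,0,0.8,0,0,0],[0,0,0.8,0,0,0],[0,0,0.8,0,0,0]]}}

```text
time: 17.35
tool_pos: [505.1, 171.0, 73.5]
tcp_rot: [-179.9, -0.0, 29.2]
ft_force: [-5.2, 4.3, 3.3]
finger_gap: 15.1
grip_force: 60.5
```

Emit:
{"op": "apply_moves", "data": {"rows": [[0,0,0.9,0,0,0],[0,0,0.9,0,0,0],[0,0,0.9,0,0,0],[0,0,0.9,0,0,0],[0,0,0.9,0,0,0]]}}

```text
time: 17.98
tool_pos: [505.1, 170.9, 69.0]
tcp_rot: [-179.9, -0.0, 29.2]
ft_force: [-5.5, 4.1, 3.0]
finger_gap: 15.6
grip_force: 60.6
```

Emit:
{"op": "apply_moves", "data": {"rows": [[0,0,0.9,0,0,0],[0,0,0.9,0,0,0],[0,0,0.9,0,0,0],[0,0,0.9,0,0,0],[0,0,0.9,0,0,0]]}}

```text
time: 18.6
tool_pos: [505.0, 171.0, 64.5]
tcp_rot: [-179.9, -0.0, 29.2]
ft_force: [-5.5, 3.9, 3.3]
finger_gap: 15.2
grip_force: 60.6
```

Foot at about 13.5 mm, with roughly 6.5 mm left to go.

Emit:
{"op": "apply_moves", "data": {"rows": [[0,0,0.8,0,0,0],[0,0,0.8,0,0,0],[0,0,0.8,0,0,0],[0,0,0.8,0,0,0],[0,0,0.8,0,0,0]]}}

```text
time: 19.23
tool_pos: [505.0, 171.0, 60.5]
tcp_rot: [-179.9, -0.0, 29.2]
ft_force: [-5.6, 3.0, 2.6]
finger_gap: 15.3
grip_force: 60.6
```

Emit:
{"op": "apply_moves", "data": {"rows": [[0,0,0.5,0,0,0],[0,0,0.4,0,0,0],[0,0,0.3,0,0,0],[0,0,0.3,0,0,0],[0,0,0,0,0,0]]}}

```text
time: 19.85
tool_pos: [505.0, 170.9, 59.0]
tcp_rot: [-179.9, -0.0, 29.2]
ft_force: [-5.5, 4.2, 2.4]
finger_gap: 15.1
grip_force: 60.6
```

Emit:
{"op": "apply_moves", "data": {"rows": [[0,0,0.3,0,0,0],[0,0,0.3,0,0,0],[0,0,0.2,0,0,0],[0,0,0.2,0,0,0],[0,0,0,0,0,0]]}}

```text
time: 20.48
tool_pos: [505.1, 170.9, 58.5]
tcp_rot: [-179.9, -0.0, 29.2]
ft_force: [-7.7, 3.1, 6.5]
finger_gap: 15.1
grip_force: 61.2
```

Emit:
{"op": "apply_moves", "data": {"rows": [[0,0,0.2,0,0,0],[0,0,0.2,0,0,0],[0,0,0.2,0,0,0],[0,0,0,0,0,0],[0,0,0,0,0,0]]}}

```text
time: 21.1
tool_pos: [505.1, 171.0, 58.5]
tcp_rot: [-179.9, -0.0, 29.2]
ft_force: [-11.1, 2.0, 13.2]
finger_gap: 15.3
grip_force: 61.9
```

The collar is seated: the height holds while the force climbs. I'll ease off, release and retreat.

Emit:
{"op": "apply_moves", "data": {"rows": [[0,0,-0.5,0,0,0],[0,0,-0.3,0,0,0],[0,0,0,0,0,0],[0,0,0,0,0,0],[0,0,0,0,0,0]]}}

```text
time: 21.72
tool_pos: [505.0, 170.9, 58.5]
tcp_rot: [-179.9, -0.0, 29.2]
ft_force: [-6.2, 3.6, 5.5]
finger_gap: 15.7
grip_force: 61.0
```

Emit:
{"op": "apply_moves", "data": {"rows": [[0,0,0,0,0,0],[0,0,0,0,0,0],[0,0,0,0,0,0],[0,0,0,0,0,0],[0,0,0,0,0,0]], "fingers": 50}}

```text
time: 22.35
tool_pos: [505.4, 170.1, 57.9]
tcp_rot: [180.0, -0.0, 29.1]
ft_force: [0.1, -0.0, -0.8]
finger_gap: 50.1
grip_force: 0.0
```

Emit:
{"op": "apply_moves", "data": {"rows": [[0,0,-5,0,0,0],[0,0,-15,0,0,0],[0,0,-30,0,0,0],[0,0,-40,0,0,0],[0,0,-30,0,0,0]]}}

```text
time: 22.98
tool_pos: [506.1, 170.3, 181.2]
tcp_rot: [180.0, -0.2, 29.2]
ft_force: [-0.5, -0.1, -0.7]
finger_gap: 50.0
grip_force: 0.0
```

```bash
python3 - <<'E'
from h import *
s=sense();print(s["time"],s["tool_pos"],s["finger_gap"],s["ft_force"])
p,d=eyes.snapshot("wrist");q,_=eyes.snapshot("scene")
a=cv2.resize(p[130:330,200:440,::-1],(480,400));b=cv2.resize(q[240:390,220:340,::-1],(320,400));cv2.imwrite("pics/end.png",np.hstack([a,b]))
print([ (np.round(r["xyz"],1).tolist(),round(r["confidence"],2)) for r in models.place_of("pin","scene")])
E
```

```text
22.975 [506.06352654 170.31125872 181.21071275] 50.014294901037026 [-0.50130498 -0.06946187 -0.72019309]
[([394.0, -149.4, 1.6], 0.75), ([393.7, -85.1, -4.7], 0.69)]
```

View pics/end.png

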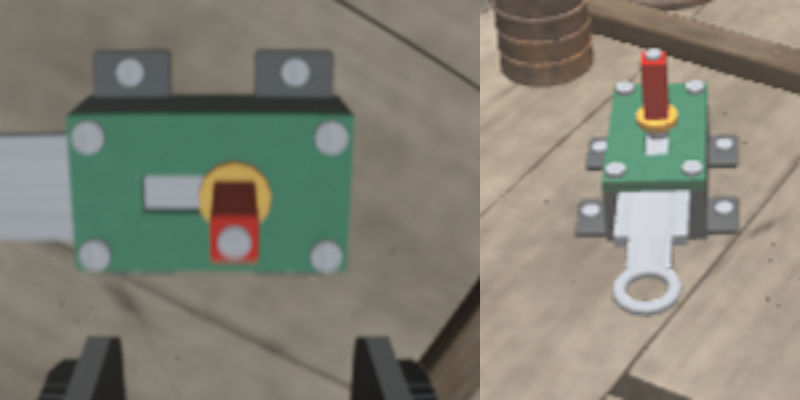

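Both views show the pin upright in the bracket with its collar flat on the green plate (collar at (235,200) in the left crop). The TCP height puts the foot at about 7 mm, and the gripper is well clear.

```bash
python3 -c "
from bench import job; print(job.hand_in())"
```

```text
the job is handed in; nothing more can be done
None
```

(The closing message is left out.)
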